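# Shift the pump drive into third gear

## Robot

A 6-joint arm with a two-finger parallel gripper is mounted at the origin on a cart in front of the work surface, level with it; the furniture and walls round the work are solid. World frame = base frame: x ahead of the robot, y to its left, z up, the work surface at z = 0. Lengths are in mm, angles in rad, forces in N, time in s.
With the tool pointing down it reaches from about 350 to 775 mm from the base axis. Payload 7.3 kg.
Tool frame: the origin (TCP) lies at the very end of the fingers, on their centre line; the grasp point (between the pads) lies 19 mm behind it; z points along the fingers, y is the line along which they close (so a half turn about z gives the same grasp; the last joint's range is limited). The gripper opens to 92 mm and grips with 3 to 60 N. Pads are 19 mm wide; open, the fingers measure 130 mm over their backs; the gripper's body (75 mm by 190 mm) begins 47 mm behind the grasp point.
Start: joints at [0.984, 0.342, 1.524, -0, 1.275, -0.146], TCP at [223.987, 474.842, 226.741] pointing down, gripper open.
Joint ranges: [-2.53, 2.53], [-0.77, 2.02], [0.04, 2.7], [-1, 4.14], [0.28, 2.66], [-3.11, 3.11]. Speed limits (rad/s): [2.57, 2.57, 3.14, 3.14, 3.14, 3.14].

## Interface

Orientations are given as [roll, pitch, yaw] about the fixed x, y, z axes, in that order (R = Rz(yaw) Ry(pitch) Rx(roll)).
In Python, from plant import * gives the robot as it stands.
- The arm moves only by the tool arm_command, never from a script. Its arguments are lists of equal length, an entry for each row: "gripper": the finger opening in mm, from 0 to 91.8; "dp": the shift along the tool's x, y, z in units of 25 mm (1.0 is 25 mm), a list of three; "twist": the turn about the tool's z in units of 5 degrees (1.0 is 5 degrees). A call has exactly 5 rows; each row shifts and turns the commanded pose from where the row before left it, along the tool's axes as they then stand; what a row does not reach is not made up. A row lasts 1/8 s, in which the tool goes at most 62.5 mm and 10.7 degrees, less where a joint would pass 70% of its speed; a pose out of reach is approached as far as the arm can. A call is refused whole if a number of a shift passes 1 or a number of a turn 1, either way. A call with a gripper value outside its range is refused whole. The fingers move at their own pace and stop on an object; the grip force is fixed at half the most. Time passes only in rows, so rows that do not move let the fingers close, or fill a call up. It gives the time, the measured TCP pose, the force, the opening and the grip force at its end, in the units of the state.
- get_obs(): the state, without advancing time (a new reading comes with each control period).
- capture(name): name is "side" or "top" or "wrist"; returns the picture (384x512x3 uint8, red, green, blue); there is no depth.
- get_calibration(name): a dict with "mtx" (3x3 intrinsics, pixels), "position" and "attitude" of the camera in the world; the wrist camera has in their place "mount" (4x4, takes a point from camera to tool coordinates, whose origin is the TCP and whose axes are the flange's). Camera axes: x right, y down, z forward; pixel columns grow to the right and rows downward; lengths in mm; the calibration is good to about 2 mm. A picture is of the moment at which its call begins: read the wrist's pose just before it. get_calibration takes no time and is no camera call.
- close_job(): hands the job in; it is judged then, once.
The state is a dict: "time": time; "joint_positions": joint angles; "dq": joint speeds; "tau": joint torques, N m; "tool_pos": TCP position; "tcp_rot": TCP orientation; "contact_force": force on the tool from outside, world axes, zero at the start; "moment": the same for the moment, N m; "grip_width": finger opening in mm; "finger_force": force on a finger pad.
Only numpy, scipy, OpenCV 4.12 (cv2) and the standard library are available. Lean on these libraries where they do the work, as an engineer would, in place of code of your own. Each camera call takes 0.05 s, during which the arm holds its last target. There are 200 camera calls.

## Task

Put the bench pump drive into third gear: push its gear lever to the cross channel of the H-shaped gate (unless it already stands there), across to the right-hand side, then forward, away from you, all the way to the end of the far right slot, and move clear of it. Push gently with the fingertips or the outside of the fingers only, never pinch the lever, and leave the vials and the other things round it where they are.

Things in the scene. Friction and masses are not known exactly. Their poses are not given: they have to be found in the camera images.
- pump_drive: pump drive, fixed: white housing 150 mm deep (x), 140 wide (y), round pump head and speed knob on its front (to x = -91 mm), steel gate plate on top, upper face 90 mm above the bench; only the lever stands above 92 mm. Origin: centre of the underside; x to the far side (away from the robot), y left, z up; yaw varies up to 0.45
- gate_centre (a point): middle of the H-shaped opening, on the gate plate's upper face, axes as pump_drive. Two slots 13 mm wide run along x from -30 to +30 mm, centre lines at y = +17 (left) and -17 mm (right), joined by a cross channel along y at x = 0, 18 mm wide. Slots: first far left, second near left, third far right, fourth near right
- lever_knob (a point): centre of the lever's black bulging knob, 33 mm in diameter, from 22 mm below to 19 above this point. The stem, 9 mm steel, pivots both ways about a point 18 mm above pump_drive's origin, 134 mm from the knob's centre, which is 152 mm above the bench when upright. z: up the stem. The lever stays where left; 1 to 2 N sideways at the knob moves it (push near its middle); gate walls stop it
- shift_across (a joint): sideways lean of the lever, rad: 0 upright, positive to the right (pump_drive's -y). About -0.24 in the left slots, where it starts, +0.24 in the right slots; the gate stops it at about +-0.27. The knob's centre stands 134 mm x sin(value) right of the middle
- shift_fore (a joint): fore-and-aft lean of the lever, rad: 0 in the cross channel, positive forward, away from the robot (pump_drive's +x). Stops: about +0.33 (end of a far slot) and -0.33 (near slot). It can go across only between about -0.06 and +0.06. Starts anywhere along the left slots. The knob's centre stands 134 mm x sin(value) ahead of the middle
- vial_a: small clear vial with white screw cap, 25 mm wide, 48 mm tall, stands beside the pump drive's left side; origin at the centre of its underside
- vial_b: a second small clear vial with white screw cap, 25 mm wide, 48 mm tall, beside the pump drive's left side, farther from the robot than vial_a; origin at the centre of its underside
- petri: covered clear dish, 63 mm wide, 15 mm high, behind the pump drive; origin at the centre of its underside
- marker: felt marker lying near the bench's front edge, 16x132x17 mm; origin at the centre of its underside
- usb_stick: memory stick lying on the bench, 18x51x8 mm; origin at the centre of its underside

How it is judged:
By the outcome, as a careful person would: the job done as asked, in the order asked, and still so for the second after the job is handed in, with the robot touching nothing.
It also fails if it takes over 51 s, if anything falls off the work surface, if the arm or the gripper's body presses on something with over 40 N, if the wrist force passes 120 N, or if a joint passes its speed limit or range.

## Working session

There is one attempt and no reset: what is moved stays moved. The work goes in short steps, Python scripts to look and compute and a tool call to move; the robot and the scene stay as the last step left them, time stands still between calls to the robot, and variables do not carry over. Pictures are saved under pics/ and viewed, at most 10 in all, crops included, and the job is handed in when it is done.

Besides the shell and the picture viewer there is one more tool, called after "Emit:" by a JSON object that holds its "op" and its "data", one argument or row to a line. arm_command: Moves the arm, as the interface text tells. Its arguments: {"type":"object","properties":{"gripper":{"type":"array"},"dp":{"type":"array"},"twist":{"type":"array"}},"required":["gripper","dp","twist"]}

```bash
mkdir -p pics; python3 - <<'E'
from plant import *
import cv2,numpy as np
o=get_obs(); print(o)
for n in("side","top"):
    cv2.imwrite(f"pics/{n}0.png",cv2.resize(capture(n)[:,:,::-1],(800,600),interpolation=cv2.INTER_CUBIC))
    print(n,get_calibration(n))
E
```

```text
{'time': 0.0, 'joint_positions': array([ 9.83976563e-01,  3.42741991e-01,  1.52500039e+00,  1.22652848e-05,
        1.27538181e+00, -1.45965849e-01]), 'dq': array([ 8.65179388e-05,  8.68547269e-04,  1.08858556e-03, -8.75278355e-04,
        2.77810786e-04, -9.03493901e-04]), 'tau': array([-1.62954784e-03, -4.31219566e+01, -2.44224733e+01,  7.16647971e-02,
        5.56956267e-02, -1.15626049e-04]), 'tool_pos': array([223.7635462 , 474.4907493 , 226.04075806]), 'tcp_rot': array([-3.14007911e+00, -2.34362586e-04,  2.70073498e+00]), 'contact_force': array([-0.06079858,  0.11484312,  0.34573176]), 'moment': array([ 0.0149521 , -0.04136151, -0.02622611]), 'finger_force': 0.0, 'grip_width': 92.04603432318125}
side {'mtx': array([[375.79089093,   0.        , 256.02826772],
       [  0.        , 375.79089093, 187.37901465],
       [  0.        ,   0.        ,   1.        ]]), 'position': array([217.99188388, 295.75563411, 826.26874712]), 'attitude': array([-2.58663351,  0.01641259, -2.34607545])}
top {'mtx': array([[415.08093764,   0.        , 251.99656733],
       [  0.        , 415.08093764, 190.09457279],
       [  0.        ,   0.        ,   1.        ]]), 'position': array([463.13540318, -26.84682751, 969.87174147]), 'attitude': array([-3.05321742,  0.00839648, -1.54924896])}
```

View pics/side0.png

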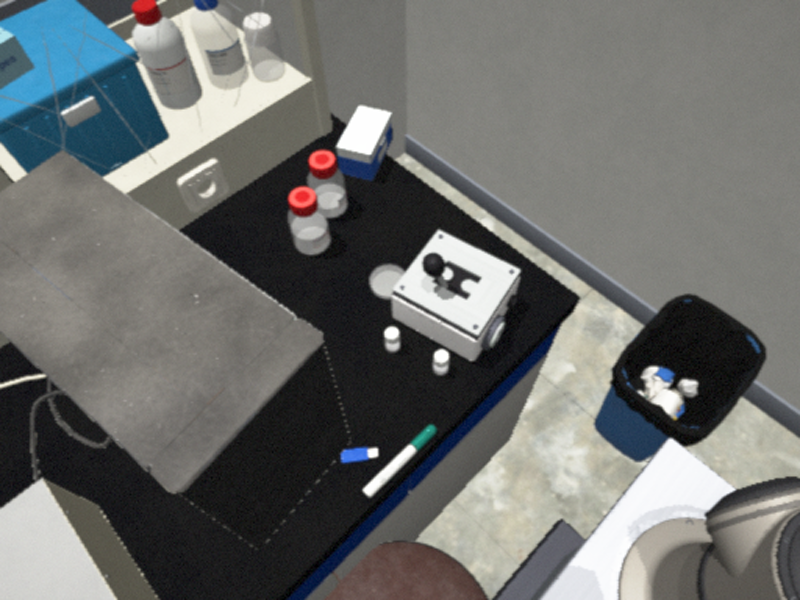

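View pics/top0.png

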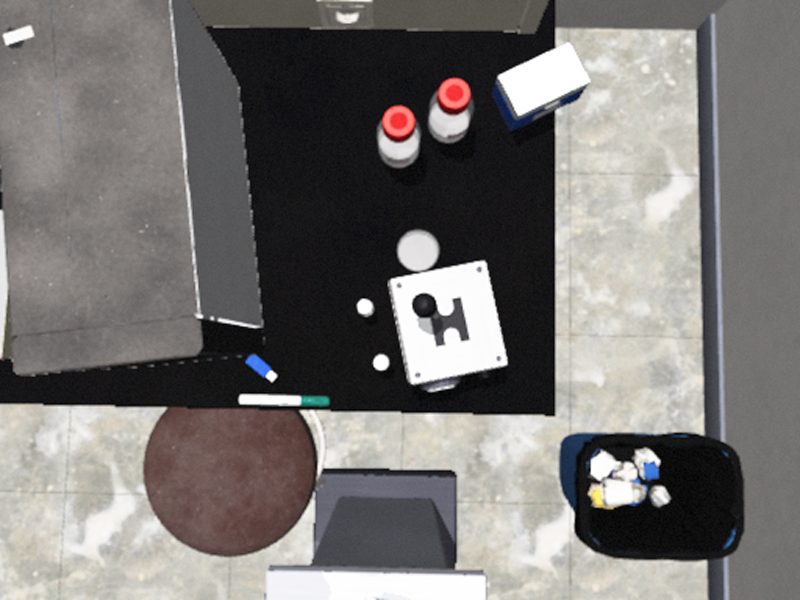

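The side and top pictures show the pump with plate corners in top at (389,281), (485,262), (507,364) and (411,384). The knob is in the far left slot, at (424,305) in top and (433,265) in side. A large dark box stands to the left, with its front right corner at about (201,347) in top and (322,335) in side. I'll fit the pump's pose from these.

```bash
cat > h.py <<'E'
from plant import *
import numpy as np, cv2
from scipy.spatial.transform import Rotation as R
from scipy.optimize import least_squares
C={n:get_calibration(n) for n in("side","top")}
def proj(n,P):
    c=C[n]; p=(np.atleast_2d(P)-c["position"])@R.from_euler('xyz',c["attitude"]).as_matrix()
    p=p@c["mtx"].T; return p[:,:2]/p[:,2:]*1.5625+0.28
def pump(q,P): return np.atleast_2d(P)@R.from_euler('z',q[2]).as_matrix().T+[q[0],q[1],0]
def knob(a,f):  # pump frame
    return np.array([134*np.sin(f),-134*np.sin(a),18+134*np.sqrt(1-np.sin(f)**2-np.sin(a)**2)])
def tri(s,t):
    r=least_squares(lambda p:np.r_[proj("side",p)[0]-s,proj("top",p)[0]-t],[450,0,100]); return r.x.round(1),r.cost.round(1)
E
python3 - <<'E'
from h import *
K=np.array([[75,70,90],[75,-70,90],[-75,-70,90],[-75,70,90]])
T=np.array([[389,281],[485,262],[507,364],[411,384]])
S=np.array([[440,231],[520,268],[472,350],[393,305]]) # near ordering sanity-checked below
for n in("side","top"): print(n,proj(n,pump([450,-90,0.2],K)).round())
r=least_squares(lambda q:(proj("top",pump(q,K))-T).ravel(),[450,-90,.2]); print(r.x,r.cost,(proj("top",pump(r.x,K))-T).round(1).tolist()); print(proj("side",pump(r.x,K)).round(1))
print("knob",tri([433,265],[424,305]))
print("box",tri([322,335],[201,347]),tri([65,155],[177,0]))
for a,f in((-.24,.33),(-.24,.25),(-.24,.15)):print(a,f,[proj(n,pump(r.x,knob(a,f))).round(1) for n in C],pump(r.x,knob(a,f)))
E
```

```text
side [[417. 315.]
 [467. 249.]
 [555. 295.]
 [509. 367.]]
top [[385. 320.]
 [487. 302.]
 [508. 412.]
 [405. 430.]]
[ 5.08449288e+02 -9.16408814e+01  2.23725610e-01] 30.94759585003684 [[-2.7, -2.2], [1.6, -3.7], [3.4, 2.3], [-2.4, 3.3]]
[[389.9 291. ]
 [438.4 227.5]
 [524.  269.2]
 [479.2 339.2]]
knob (array([527.2, -56.5, 146.3]), np.float64(0.1))
box (array([466.2, 170.7, 323.5]), np.float64(0.2)) (array([832.4, 221.8, 335.1]), np.float64(281.8))
-0.24 0.33 [array([[422.1, 262.8]]), array([[419.6, 292.2]])] [[543.7220383  -50.94883738 140.70285519]]
-0.24 0.25 [array([[428.3, 264.7]]), array([[421.3, 299.8]])] [[533.70834659 -53.22729885 143.86650332]]
-0.24 0.15 [array([[436.4, 267.7]]), array([[423.5, 309.7]])] [[520.9080921  -56.1397998  146.60968632]]
```

```bash
python3 - <<'E'
from h import *
d=np.array([420-224,-44-475,0])/25/25
yaw=2.701
for i in range(25):
    M=R.from_euler('xyz',[np.pi,0,yaw]).as_matrix()
    print((M.T@d).round(2).tolist(), end=' ')
    if i<10: yaw-=np.deg2rad(5)
    elif i==10: yaw-=np.deg2rad(2)
    if i%5==4: print()
E
```

```text
[-0.64, -0.62, -0.0] [-0.69, -0.56, -0.0] [-0.74, -0.5, -0.0] [-0.78, -0.43, -0.0] [-0.81, -0.36, -0.0] 
[-0.84, -0.29, -0.0] [-0.86, -0.22, -0.0] [-0.88, -0.14, -0.0] [-0.89, -0.06, -0.0] [-0.89, 0.01, 0.0] 
[-0.88, 0.09, 0.0] [-0.88, 0.12, 0.0] [-0.88, 0.12, 0.0] [-0.88, 0.12, 0.0] [-0.88, 0.12, 0.0] 
[-0.88, 0.12, 0.0] [-0.88, 0.12, 0.0] [-0.88, 0.12, 0.0] [-0.88, 0.12, 0.0] [-0.88, 0.12, 0.0] 
[-0.88, 0.12, 0.0] [-0.88, 0.12, 0.0] [-0.88, 0.12, 0.0] [-0.88, 0.12, 0.0] [-0.88, 0.12, 0.0]
```

Emit:
{"op": "arm_command", "data": {
  "gripper": [0,0,0,0,0],
  "dp": [
    [-0.64,-0.62,0],
    [-0.69,-0.56,0],
    [-0.74,-0.5,0],
    [-0.78,-0.43,0],
    [-0.81,-0.36,0]
  ],
  "twist": [1,1,1,1,1]
}}

```text
time: 0.72
tool_pos: [263.4, 369.9, 226.4]
tcp_rot: [-3.141, 0.0, 2.262]
contact_force: [-0.1, -0.9, 0.1]
grip_width: 46.5
finger_force: 0.0
```

Emit:
{"op": "arm_command", "data": {
  "gripper": [0,0,0,0,0],
  "dp": [
    [-0.84,-0.29,0],
    [-0.86,-0.22,0],
    [-0.88,-0.14,0],
    [-0.89,-0.06,0],
    [-0.89,0,0]
  ],
  "twist": [1,1,1,1,1]
}}

```text
time: 1.35
tool_pos: [302.3, 265.8, 226.5]
tcp_rot: [-3.141, 0.0, 1.825]
contact_force: [-0.1, 0.3, 0.6]
grip_width: 0.9
finger_force: 0.0
```

Emit:
{"op": "arm_command", "data": {
  "gripper": [0,0,0,0,0],
  "dp": [
    [-0.88,0.09,0],
    [-0.88,0.12,0],
    [-0.88,0.12,0],
    [-0.88,0.12,0],
    [-0.88,0.12,0]
  ],
  "twist": [0.4,0,0,0,0]
}}

```text
time: 1.98
tool_pos: [341.2, 162.0, 226.5]
tcp_rot: [-3.141, -0.0, 1.793]
contact_force: [-0.2, -0.7, -0.4]
grip_width: 0.7
finger_force: 0.0
```

Emit:
{"op": "arm_command", "data": {
  "gripper": [0,0,0,0,0],
  "dp": [
    [-0.88,0.12,0],
    [-0.88,0.12,0],
    [-0.88,0.12,0],
    [-0.88,0.12,0],
    [-0.88,0.12,0]
  ],
  "twist": [0,0,0,0,0]
}}

```text
time: 2.6
tool_pos: [380.0, 58.1, 226.5]
tcp_rot: [-3.141, -0.0, 1.793]
contact_force: [0.1, 0.6, 0.4]
grip_width: 0.6
finger_force: 0.0
```

Emit:
{"op": "arm_command", "data": {
  "gripper": [0,0,0,0,0],
  "dp": [
    [-0.88,0.12,0],
    [-0.88,0.12,0],
    [-0.88,0.12,0],
    [-0.88,0.12,0],
    [-0.88,0.12,0]
  ],
  "twist": [0,0,0,0,0]
}}

```text
time: 3.22
tool_pos: [419.0, -45.9, 226.4]
tcp_rot: [-3.141, -0.0, 1.793]
contact_force: [-0.5, 0.5, -0.1]
grip_width: 0.3
finger_force: 0.0
```

```bash
python3 - <<'E'
from h import *
o=get_obs(); print(o['tool_pos'],o['tcp_rot'],o['grip_width'],o['time'])
cv2.imwrite("pics/w1.png",capture("wrist")[:,:,::-1]); c=get_calibration("wrist");print(c)
q=[508.4,-91.6,.2237]
print("target", pump(q,[[80,32,205]]))
E
```

```text
[418.97715375 -45.88625002 226.44679881] [-3.14109586e+00 -4.23718890e-04  1.79318096e+00] 0.3319268242668548 3.225
{'mtx': array([[317.86162477,   0.        , 259.62722698],
       [  0.        , 317.86162477, 187.66744163],
       [  0.        ,   0.        ,   1.        ]]), 'mount': array([[-2.76924625e-04, -9.60603301e-01, -2.77923050e-01,
         7.52472309e+01],
       [ 9.99999879e-01, -3.79221078e-04,  3.14318758e-04,
         3.00095783e-01],
       [-4.07329915e-04, -2.77922930e-01,  9.60603289e-01,
        -1.58457369e+02],
       [ 0.00000000e+00,  0.00000000e+00,  0.00000000e+00,
         1.00000000e+00]])}
target [[579.30781959 -42.65021838 205.        ]]
```

View pics/w1.png

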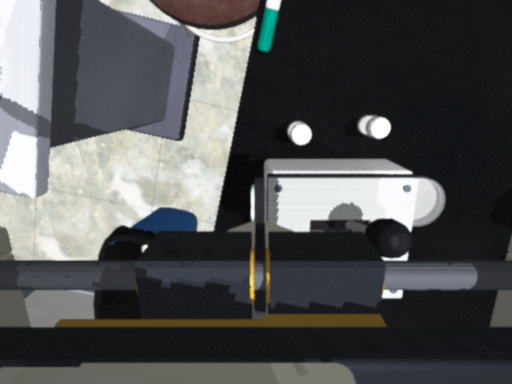

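The wrist view shows the closed fingers near (260,280), the knob at (392,240), and two plate screws at (278,188) and (407,188). I'll check the fit against this view.

```bash
cat >> h.py <<'E'
def wproj(P,pos,rot):
    c=get_calibration("wrist"); M=c["mount"]
    t=(np.atleast_2d(P)-pos)@R.from_euler('xyz',rot).as_matrix()
    p=(t-M[:3,3])@M[:3,:3]; p=p@c["mtx"].T; return p[:,:2]/p[:,2:]
E
python3 - <<'E'
from h import *
pos=[418.98,-45.89,226.45];rot=[-3.1411,-.0004,1.7932]
q=[508.4,-91.6,.2237]
print(wproj([527.2,-56.5,146.3],pos,rot),wproj(pump(q,[[75,70,90],[-75,70,90],[67,62,90],[-67,62,90]]),pos,rot).round())
E
```

```text
[[385.60007888 235.23365916]] [[419. 172.]
 [261. 172.]
 [410. 180.]
 [270. 180.]]
```

Emit:
{"op": "arm_command", "data": {
  "gripper": [0,0,0,0,0],
  "dp": [
    [-0.14,0.64,0],
    [-0.14,0.64,0],
    [-0.14,0.64,0],
    [-0.14,0.64,0],
    [-0.14,0.64,0]
  ],
  "twist": [0,0,0,0,0]
}}

```text
time: 3.9
tool_pos: [501.1, -44.3, 226.4]
tcp_rot: [-3.141, -0.001, 1.793]
contact_force: [0.0, 0.2, 0.0]
grip_width: 0.3
finger_force: 0.0
```

Emit:
{"op": "arm_command", "data": {
  "gripper": [0,0,0,0,0],
  "dp": [
    [-0.14,0.64,0],
    [-0.14,0.64,0],
    [-0.14,0.64,0],
    [-0.14,0.64,0],
    [-0.14,0.64,0]
  ],
  "twist": [0,0,0,0,0]
}}

```text
time: 4.53
tool_pos: [583.0, -43.7, 226.2]
tcp_rot: [-3.141, -0.001, 1.793]
contact_force: [0.3, -0.0, 0.0]
grip_width: 0.4
finger_force: 0.0
```

```bash
python3 - <<'E'
from h import *
o=get_obs(); print(o['tool_pos'],o['tcp_rot'],o['grip_width'],o['time'],o['contact_force'])
a=capture("wrist");b=cv2.resize(capture("side"),None,fx=1,fy=1)
cv2.imwrite("pics/w2.png",np.vstack([a,cv2.resize(b[100:260,200:370],(512,482))])[:,:,::-1][:,:][0:866]) if 0 else cv2.imwrite("pics/w2.png",np.hstack([cv2.resize(a,(400,300)),cv2.resize(b[110:230,220:380],(400,300))])[:,:,::-1])
E
```

```text
[582.95543591 -43.69299584 226.23776721] [-3.14065686e+00 -6.23280721e-04  1.79324682e+00] 0.43022516835150404 4.525 [ 0.25440659 -0.0486756   0.04936833]
```

View pics/w2.png

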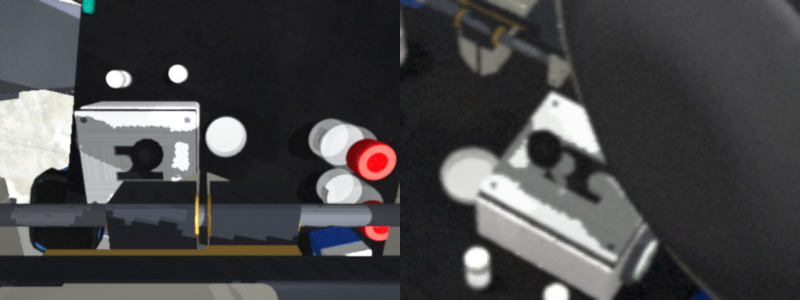

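Left panel, wrist: knob at (149,154), which is (191,197) at full scale, and screws at (104,154) and (239,154). The vials and dish are undisturbed. I'll triangulate from all views.

```bash
python3 - <<'E'
from h import *
v=[([418.98,-45.89,226.45],[-3.1411,-.0004,1.7932]),([582.95,-43.69,226.24],[-3.14066,-.0006,1.7932])]
k=[(392,240),(190.7,197)]
f=lambda p:np.r_[[wproj(p,*a)[0]-b for a,b in zip(v,k)]].ravel()
g=lambda p:np.r_[f(p),(proj("side",p)[0]-[433,265])/1.56,(proj("top",p)[0]-[424,305])/1.56]
for h in(f,g):
    r=least_squares(h,[527,-56,146]);print(r.x,r.fun.round(1))
# screws at z=90
for s in(((278,188),(104,154)),((407,188),(239,154))):
    r=least_squares(lambda p:np.r_[[wproj([p[0],p[1],90],*a)[0]-b for a,b in zip(v,s)]].ravel(),[500,0]);print(r.x,r.fun.round(1))
E
```

```text
[531.20195689 -56.55929437 150.5080964 ] [ 0.3 -1.5 -0.3  1.4]
[530.70179023 -56.60990103 150.00737365] [-0.6 -1.8 -0.8  1.2 -0.8 -1.9  0.  -2.1]
[437.40256704 -52.62827071] [-1.7  0.3  1.6 -0.5]
[559.89284037 -25.0266588 ] [-0.7  0.3  0.7 -0.4]
```

Emit:
{"op": "arm_command", "data": {
  "gripper": [0,0,0,0,0],
  "dp": [
    [0,0,0.77],
    [0,0,0.77],
    [0,0,0.77],
    [0,0,0.77],
    [0,0,0.77]
  ],
  "twist": [0,0,0,0,0]
}}

```text
time: 5.25
tool_pos: [581.8, -43.8, 129.8]
tcp_rot: [-3.141, -0.0, 1.793]
contact_force: [0.4, -0.6, 0.1]
grip_width: 0.3
finger_force: 0.0
```

Emit:
{"op": "arm_command", "data": {
  "gripper": [0,0,0,0,0],
  "dp": [
    [0,-0.12,0],
    [0,-0.12,0],
    [0,-0.12,0],
    [0,-0.12,0],
    [0,-0.12,0]
  ],
  "twist": [0,0,0,0,0]
}}

```text
time: 5.88
tool_pos: [568.1, -47.5, 130.8]
tcp_rot: [3.141, 0.0, 1.793]
contact_force: [0.4, -0.4, -0.3]
grip_width: 0.4
finger_force: 0.0
```

Emit:
{"op": "arm_command", "data": {
  "gripper": [0,0,0,0,0],
  "dp": [
    [0,-0.08,0],
    [0,-0.08,0],
    [0,-0.08,0],
    [0,-0.08,0],
    [0,-0.08,0]
  ],
  "twist": [0,0,0,0,0]
}}

```text
time: 6.5
tool_pos: [558.6, -49.6, 130.7]
tcp_rot: [3.141, 0.0, 1.793]
contact_force: [1.7, 0.3, 1.2]
grip_width: 0.5
finger_force: 0.6
```

```bash
python3 - <<'E'
from h import *
o=get_obs(); print(o['tool_pos'],o['time'],o['contact_force'])
a=capture("wrist")
cv2.imwrite("pics/w3.png",cv2.resize(a[90:330,100:400],(750,600),interpolation=cv2.INTER_CUBIC)[:,:,::-1])
E
```

```text
[558.64071463 -49.55599921 130.67457979] 6.5 [1.6980537  0.30939979 1.21557845]
```

View pics/w3.png

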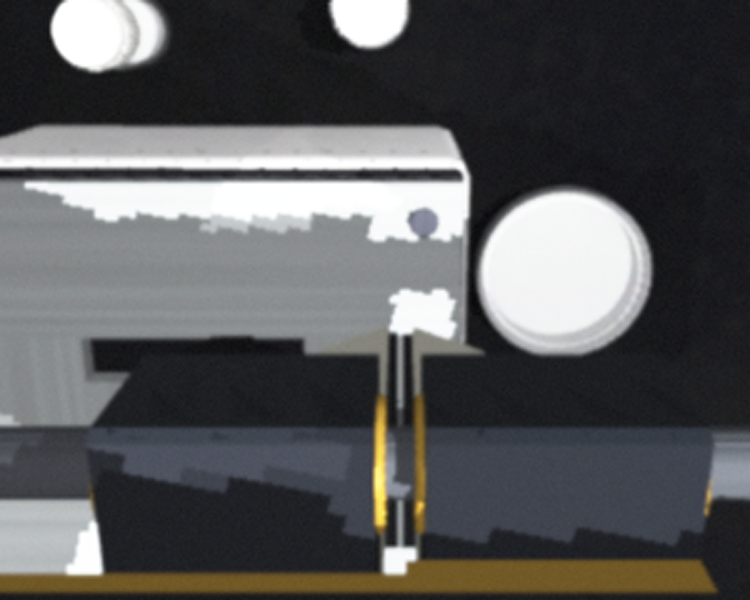

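The knob is hidden behind the gripper here. The 1.7 N reading marks first contact. I'll use the side camera for the knob's position.

```bash
python3 - <<'E'
from h import *
b=capture("side")[120:240,230:350]; t=capture("top")[140:260,210:330]
cv2.imwrite("pics/s4.png",np.hstack([cv2.resize(b,(400,400),interpolation=cv2.INTER_CUBIC),cv2.resize(t,(400,400),interpolation=cv2.INTER_CUBIC)])[:,:,::-1])
E
```

```text
(no output)
```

View pics/s4.png

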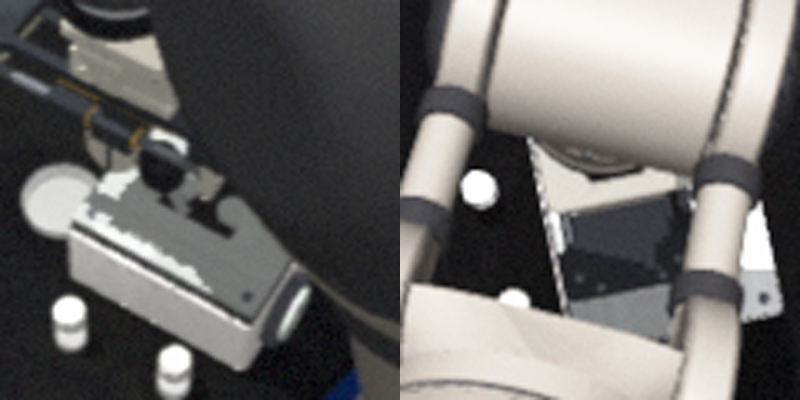

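Side panel: the fingers are behind the knob, whose centre is at (162,165), about (435,265) in the earlier scale. It has started to move back about 3 mm, so I'll push on.

Emit:
{"op": "arm_command", "data": {
  "gripper": [0,0,0,0,0],
  "dp": [
    [0,-0.18,0],
    [0,-0.18,0],
    [0,-0.18,0],
    [0,-0.18,0],
    [0,-0.18,0]
  ],
  "twist": [0,0,0,0,0]
}}

```text
time: 7.28
tool_pos: [536.1, -54.6, 130.5]
tcp_rot: [-3.142, -0.0, 1.793]
contact_force: [1.2, -0.0, 1.4]
grip_width: 0.5
finger_force: 0.5
```

```bash
python3 - <<'E'
from h import *
o=get_obs(); p=o['tool_pos'];print(p,o['time'],o['contact_force'])
q=[510.8,-93.5,.2225]
print((p-[q[0],q[1],0])@R.from_euler('z',q[2]).as_matrix())
for f in(-.06,-.03,0,.03,.06,.2): print(f,(proj("side",pump(q,knob(-.24,f)))[0]/1.5625-[230,120])/120*600)
b=capture("side")[120:240,230:350]
cv2.imwrite("pics/s5.png",cv2.resize(b,(600,600),interpolation=cv2.INTER_CUBIC)[:,:,::-1])
E
```

```text
[536.09598218 -54.63426278 130.48290184] 7.275 [ 1.16583338 -0.03370249  1.42119169]
[ 33.24885755  32.32562013 130.48290184]
-0.06 [301.33829828 277.676262  ]
-0.03 [293.32642992 273.32218584]
0 [285.31245327 269.13510702]
0.03 [277.30669674 265.1197027 ]
0.06 [269.3193911  261.28035079]
0.2 [232.58222991 245.80246599]
```

View pics/s5.png

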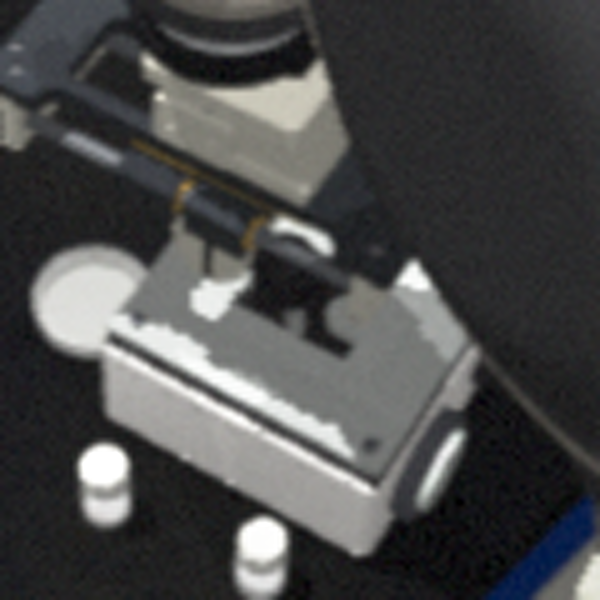

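The knob is partly hidden by the finger near (285,275), which fits a fore lean of about 0. The finger offset puts its x at +1 ±4 mm, inside the channel. I'll go round to its left side.

Emit:
{"op": "arm_command", "data": {
  "gripper": [0,0,0,0,0],
  "dp": [
    [0,0.6,0],
    [0.8,0,0],
    [0.8,0,0],
    [0,-0.64,0],
    [0,-0.64,0]
  ],
  "twist": [0,0,0,0,0]
}}

```text
time: 7.95
tool_pos: [509.6, -17.7, 130.3]
tcp_rot: [-3.141, -0.001, 1.795]
contact_force: [-0.3, 0.1, 1.2]
grip_width: 0.5
finger_force: 0.0
```

Emit:
{"op": "arm_command", "data": {
  "gripper": [0,0,0,0,0],
  "dp": [
    [0,-0.64,0],
    [0,0,0],
    [-0.2,0,0],
    [-0.2,0,0],
    [-0.2,0,0]
  ],
  "twist": [0,0,0,0,0]
}}

```text
time: 8.57
tool_pos: [499.1, -37.7, 130.4]
tcp_rot: [3.141, -0.0, 1.793]
contact_force: [0.4, 1.2, 0.9]
grip_width: 0.7
finger_force: 0.6
```

Emit:
{"op": "arm_command", "data": {
  "gripper": [0,0,0,0,0],
  "dp": [
    [-0.12,0,0],
    [-0.12,0,0],
    [-0.12,0,0],
    [-0.12,0,0],
    [-0.12,0,0]
  ],
  "twist": [0,0,0,0,0]
}}

```text
time: 9.2
tool_pos: [502.1, -52.2, 130.5]
tcp_rot: [3.142, -0.0, 1.793]
contact_force: [0.5, 0.2, 0.2]
grip_width: 0.1
finger_force: 0.6
```

Emit:
{"op": "arm_command", "data": {
  "gripper": [0,0,0,0,0],
  "dp": [
    [-0.2,0,0],
    [-0.2,0,0],
    [-0.2,0,0],
    [-0.2,0,0],
    [-0.2,0,0]
  ],
  "twist": [0,0,0,0,0]
}}

```text
time: 9.82
tool_pos: [507.7, -76.9, 130.5]
tcp_rot: [3.142, -0.0, 1.793]
contact_force: [-0.2, 0.7, 1.2]
grip_width: 0.5
finger_force: 0.5
```

Emit:
{"op": "arm_command", "data": {
  "gripper": [0,0,0,0,0],
  "dp": [
    [-0.12,0,0],
    [-0.12,0,0],
    [-0.12,0,0],
    [-0.12,0,0],
    [-0.12,0,0]
  ],
  "twist": [0,0,0,0,0]
}}

```text
time: 10.45
tool_pos: [510.8, -91.2, 130.4]
tcp_rot: [-3.141, -0.0, 1.793]
contact_force: [-0.7, 0.9, 0.1]
grip_width: 0.5
finger_force: 0.4
```

Emit:
{"op": "arm_command", "data": {
  "gripper": [0,0,0,0,0],
  "dp": [
    [-0.06,0,0],
    [-0.06,0,0],
    [-0.06,0,0],
    [-0.06,0,0],
    [-0.06,0,0]
  ],
  "twist": [0,0,0,0,0]
}}

```text
time: 11.08
tool_pos: [512.5, -98.5, 130.4]
tcp_rot: [-3.142, -0.0, 1.793]
contact_force: [-0.7, 1.5, -1.1]
grip_width: 0.5
finger_force: 0.5
```

Emit:
{"op": "arm_command", "data": {
  "gripper": [0,0,0,0,0],
  "dp": [
    [-0.04,0,0],
    [-0.02,0,0],
    [0,0,0],
    [0,0,0],
    [0,0,0]
  ],
  "twist": [0,0,0,0,0]
}}

```text
time: 11.7
tool_pos: [512.9, -99.9, 130.5]
tcp_rot: [3.141, 0.0, 1.793]
contact_force: [-0.1, 0.5, -0.2]
grip_width: 0.4
finger_force: 0.3
```

```bash
python3 - <<'E'
from h import *
o=get_obs(); p=o['tool_pos'];print(p,o['time'],o['contact_force'])
q=[510.8,-93.5,.2225]
print((p-[q[0],q[1],0])@R.from_euler('z',q[2]).as_matrix())
E
```

```text
[512.89599635 -99.89192161 130.51844291] 11.7 [-0.08987155  0.53917557 -0.24792571]
[  0.63383067  -6.69687399 130.51844291]
```

Emit:
{"op": "arm_command", "data": {
  "gripper": [0,0,0,0,0],
  "dp": [
    [0.7,0,0],
    [0,-0.8,0],
    [0,-0.9,0],
    [0,-0.8,0],
    [0,0,0]
  ],
  "twist": [0,0,0,0,0]
}}

```text
time: 12.32
tool_pos: [447.2, -95.9, 130.7]
tcp_rot: [-3.142, -0.0, 1.793]
contact_force: [1.3, -0.1, 0.0]
grip_width: 0.2
finger_force: 0.0
```

```bash
python3 - <<'E'
from h import *
o=get_obs(); p=o['tool_pos'];print(p,o['time'],o['contact_force'])
q=[510.8,-93.5,.2225]
print((p-[q[0],q[1],0])@R.from_euler('z',q[2]).as_matrix())
s=get_calibration("wrist")
print(wproj(pump(q,[knob(.24,0),knob(.24,.06),knob(.2,0)]),p,o['tcp_rot']).round())
a=capture("wrist");b=capture("side")[120:240,230:350]
print((proj("side",pump(q,knob(.24,0)))[0]/1.5625-[230,120])/120*400)
cv2.imwrite("pics/w6.png",np.hstack([cv2.resize(a[130:330,200:400],(400,400)),cv2.resize(b,(400,400))])[:,:,::-1])
E
```

```text
[447.15898293 -95.88903674 130.70926026] 12.325 [ 1.26979262 -0.14158218  0.01413445]
[-62.59937688  11.71343519 130.70926026]
[[377. 329.]
 [392. 329.]
 [379. 322.]]
[238.14923498 112.87048834]
```

View pics/w6.png

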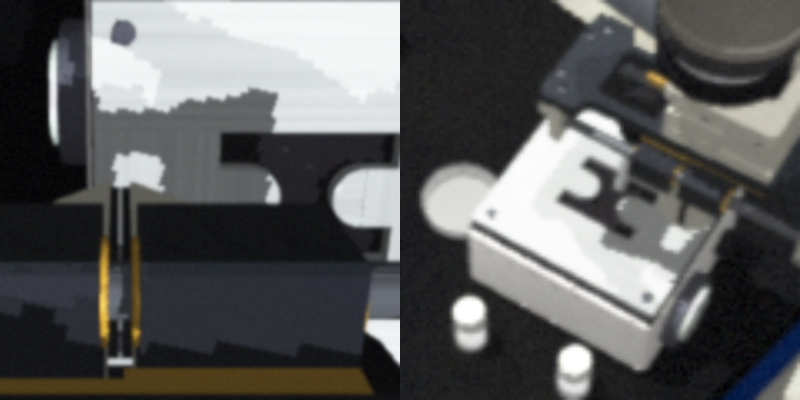

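The left slots are empty, and the stem runs into the right side of the gate near (620,170) in the right panel. So the lever has crossed. Next I'll go behind it and push forward.

Emit:
{"op": "arm_command", "data": {
  "gripper": [0,0,0,0,0],
  "dp": [
    [-0.6,0,0],
    [-0.6,0,0],
    [-0.55,0,0],
    [0,0.4,0],
    [0,0.4,0]
  ],
  "twist": [0,0,0,0,0]
}}

```text
time: 13.05
tool_pos: [477.9, -134.8, 130.4]
tcp_rot: [3.141, -0.0, 1.793]
contact_force: [-0.1, 0.5, -0.1]
grip_width: 0.4
finger_force: 0.0
```

Emit:
{"op": "arm_command", "data": {
  "gripper": [0,0,0,0,0],
  "dp": [
    [0,0.12,0],
    [0,0.12,0],
    [0,0.12,0],
    [0,0.12,0],
    [0,0.12,0]
  ],
  "twist": [0,0,0,0,0]
}}

```text
time: 13.68
tool_pos: [491.9, -131.5, 130.5]
tcp_rot: [-3.142, -0.0, 1.793]
contact_force: [-0.4, 1.4, 0.4]
grip_width: 0.1
finger_force: 0.5
```

Emit:
{"op": "arm_command", "data": {
  "gripper": [0,0,0,0,0],
  "dp": [
    [0,0.12,0],
    [0,0.12,0],
    [0,0.12,0],
    [0,0.12,0],
    [0,0.12,0]
  ],
  "twist": [0,0,0,0,0]
}}

```text
time: 14.3
tool_pos: [506.7, -128.2, 130.5]
tcp_rot: [3.141, -0.0, 1.793]
contact_force: [-0.6, -0.0, 0.4]
grip_width: 0.6
finger_force: 0.4
```

Emit:
{"op": "arm_command", "data": {
  "gripper": [0,0,0,0,0],
  "dp": [
    [0,0.12,0],
    [0,0.12,0],
    [0,0.12,0],
    [0,0.12,0],
    [0,0.12,0]
  ],
  "twist": [0,0,0,0,0]
}}

```text
time: 14.92
tool_pos: [521.2, -124.8, 130.4]
tcp_rot: [-3.141, -0.0, 1.793]
contact_force: [-1.7, -0.5, -0.9]
grip_width: 0.4
finger_force: 0.4
```

Emit:
{"op": "arm_command", "data": {
  "gripper": [0,0,0,0,0],
  "dp": [
    [0,0.05,0],
    [0,0.05,0],
    [0,0.05,0],
    [0,0.05,0],
    [0,0,0]
  ],
  "twist": [0,0,0,0,0]
}}

```text
time: 15.55
tool_pos: [526.1, -123.8, 130.5]
tcp_rot: [3.141, 0.0, 1.793]
contact_force: [-1.0, 0.3, -0.2]
grip_width: 0.3
finger_force: 0.3
```

Tool x in the pump frame is now about 8 mm. I'll creep on until the end stop shows.

Emit:
{"op": "arm_command", "data": {
  "gripper": [0,0,0,0,0],
  "dp": [
    [0,0.04,0],
    [0,0.04,0],
    [0,0.04,0],
    [0,0,0],
    [0,0,0]
  ],
  "twist": [0,0,0,0,0]
}}

```text
time: 16.18
tool_pos: [528.9, -123.2, 130.5]
tcp_rot: [3.141, -0.0, 1.793]
contact_force: [-0.8, 0.2, -0.7]
grip_width: 0.1
finger_force: 0.3
```

Emit:
{"op": "arm_command", "data": {
  "gripper": [0,0,0,0,0],
  "dp": [
    [0,0.03,0],
    [0,0.03,0],
    [0,0.03,0],
    [0,0,0],
    [0,0,0]
  ],
  "twist": [0,0,0,0,0]
}}

```text
time: 16.8
tool_pos: [530.4, -122.7, 130.2]
tcp_rot: [-3.14, -0.001, 1.793]
contact_force: [-5.6, -0.8, -1.1]
grip_width: 0.6
finger_force: 2.5
```

The end stop is felt, with 5.6 N at tool x of about 12.7 mm. Backing off and rising clear.

Emit:
{"op": "arm_command", "data": {
  "gripper": [0,0,0,0,0],
  "dp": [
    [0,-0.2,0],
    [0,-0.6,0],
    [0,-0.8,0],
    [0,-0.8,0],
    [0,-0.8,0]
  ],
  "twist": [0,0,0,0,0]
}}

```text
time: 17.42
tool_pos: [453.3, -140.6, 131.0]
tcp_rot: [3.139, 0.001, 1.793]
contact_force: [-0.1, 0.1, -0.2]
grip_width: 0.5
finger_force: 0.0
```

Emit:
{"op": "arm_command", "data": {
  "gripper": [0,0,0,0,0],
  "dp": [
    [0,0,-0.9],
    [0,0,-0.9],
    [0,0,-0.9],
    [0,-0.6,-0.9],
    [0,-0.9,0]
  ],
  "twist": [0,0,0,0,0]
}}

```text
time: 18.05
tool_pos: [417.9, -149.2, 222.6]
tcp_rot: [3.136, 0.004, 1.794]
contact_force: [0.2, -0.3, -0.5]
grip_width: 0.2
finger_force: 0.0
```

Emit:
{"op": "arm_command", "data": {
  "gripper": [0,0,0,0,0],
  "dp": [
    [0.9,0,0],
    [0.9,0,0],
    [0.9,0,0],
    [0.9,0,0],
    [0,0,0]
  ],
  "twist": [0,0,0,0,0]
}}

```text
time: 18.68
tool_pos: [396.9, -59.9, 221.0]
tcp_rot: [3.139, 0.001, 1.795]
contact_force: [0.6, 0.3, 0.5]
grip_width: 0.3
finger_force: 0.0
```

```bash
python3 - <<'E'
from h import *
o=get_obs(); p=o['tool_pos'];print(p,o['time'],o['contact_force'])
q=[510.8,-93.5,.2225]
for k in((.24,.33),(.24,.28)):
  print(wproj(pump(q,knob(*k)),p,o['tcp_rot'])*400/512,(proj("side",pump(q,knob(*k)))[0]/1.5625-[220,110])/160*400+[400,0])
a=capture("wrist");b=capture("side")[110:230,220:380]
cv2.imwrite("pics/w7.png",np.hstack([cv2.resize(a,(400,300)),cv2.resize(b,(400,300))])[:,:,::-1])
E
```

```text
[396.93074704 -59.9309707  221.0112849 ] 18.675 [0.60829239 0.28071208 0.54722783]
[[334.67095904 229.6235993 ]] [561.4647144   94.35399174]
[[329.84851593 230.75520297]] [567.60588051  95.90293029]
```

View pics/w7.png

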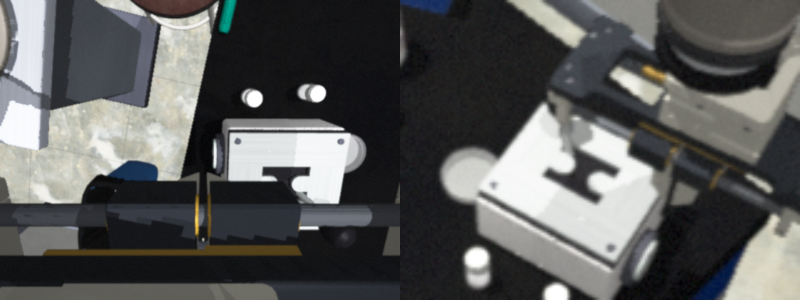

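The wrist panel shows the knob at (343,236), at or past the far right prediction of (335,230). The vials and dish are where they were and the arm is clear. Handing in.

```bash
python3 -c "
from plant import *
print(close_job())"
```

```text
the job is handed in; nothing more can be done
None
```

The pump drive is in third gear: I pushed the lever back to the cross channel, across to the right and forward until it met the end stop at 5.6 N. I then moved the arm clear and handed the job in at about 18.7 s; the last pictures showed the vials and dish unmoved.

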